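# Strip a Y-filter for cleaning

### The arm

A 6-joint arm with a two-finger parallel gripper is mounted at the origin on a cart in front of the work surface, level with it; the furniture and walls round the work are solid. World frame = base frame: x ahead of the robot, y to its left, z up, the work surface at z = 0. Lengths are in mm, angles in rad, forces in N, time in s.
With the tool pointing down it reaches from about 250 to 800 mm from the base axis. Payload 8.5 kg.
Tool frame: the origin (TCP) lies at the very end of the fingers, on their centre line; the grasp point (between the pads) lies 19 mm behind it (robot.hold_point_z is the distance from the TCP to the grasp point, in mm); z points along the fingers, y is the line along which they close (so a half turn about z gives the same grasp; the last joint's range is limited). The gripper opens to 85 mm and grips with 20 to 120 N. Pads are 22 mm wide; open, the fingers measure 114 mm over their backs; the gripper's body (76 mm by 85 mm) begins 54 mm behind the grasp point. The pads swing forward as they close: fully open they stand 13 mm farther back than shut.
Start: joints at [1.105, 0.238, -0.013, 1.319, 0, 1.571], TCP at [235.776, 469.029, 231.276] pointing down, gripper open.
Joint ranges: [-2.66, 2.66], [-1.03, 1.9], [-1.14, 1.46], [-1.82, 2.27], [-1.45, 1.34], [-3.14, 3.14]. Speed limits (rad/s): [2.22, 2.22, 2.79, 3.14, 3.14, 3.14].

### API

Orientations are given as a unit quaternion [w, x, y, z].
In Python, from station import robot, camera, order gives the robot as it stands. The module is installed in compiled form; this text tells all that it offers.
- The arm moves only by the tool apply_moves, never from a script. Its argument "targets" is a list of rows, each a list of 7 numbers: the opening, from 0 (shut) to 1 (fully open), then the shift along the tool's x, y, z in mm, then the turn, a rotation vector about the tool's x, y, z in degrees. In form: [[gripper, tx, ty, tz, wx, wy, wz], ...]. A call has 1 to 8 rows; each row is the pose to reach, as a shift and turn from the pose commanded when the call began, along the tool's axes at that moment; what a row does not reach only later rows make up. A row lasts 1/12 s, in which the tool goes at most 41.7 mm and 7.16 degrees, less where a joint would pass 70% of its speed; a pose out of reach is approached as far as the arm can. A call with a gripper value outside its range is refused whole. The fingers move at their own pace and stop on an object; "squeeze" is the grip in N (left out, the last holds). Time passes only in rows, so rows that repeat a pose let the fingers close. It gives the time, the measured TCP pose, the force, the opening and the grip force at its end, in the units of the state.
- robot.read_state(): the state, without advancing time (a new reading comes with each control period).
- camera(name): name is "side" or "top" or "wrist"; returns a dict with "image" (384x512x3 uint8, red, green, blue), "fx", "fy", "cx", "cy" (pixels), "extrinsics" (4x4, takes a point from camera to world coordinates). Camera axes: x right, y up, looking along -z (the intrinsics and any distortion apply to the point x, -y, -z); pixel columns grow to the right and rows downward; lengths in mm; the calibration is good to about 2 mm. A picture is of the moment at which its call begins. There is no depth.
- order.finish_job(): hands the job in; it is judged then, once.
The state is a dict: "time": time; "qpos": joint angles; "qvel": joint speeds; "tau": joint torques, N m; "position": TCP position; "tcp_rot": TCP orientation; "contact_force": force on the tool from outside, world axes, zero at the start; "wrist_torque": the same for the moment, N m; "opening": finger opening in mm; "grasp_force": force on a finger pad.
Only numpy, scipy, OpenCV 4.12 (cv2) and the standard library are available. Lean on these libraries where they do the work, as an engineer would, in place of code of your own. Each camera call takes 0.05 s, during which the arm holds its last target. There are 200 camera calls.

### The job

Strip the Y-filter for cleaning: unscrew its cap, lift it clear and stand it in the metal tray with the open rim down. Then draw the screen straight out of the slanting branch and stand it upright on its lower end in the tray beside the cap to drain. Do not wrench the cap or force the screen, and leave the dispensing bottle that stands between filter and tray as it is.

Things in the scene. Friction and masses are not known exactly. Their poses are not given: they have to be found in the camera images.
- filter: Black plastic Y-filter on a steel base plate 236 x 92 x 8 mm bolted to the bench, fixed, elsewhere each time. Origin: centre of the plate's underside, z up. Its pipe run lies along x at 50 mm height, with ribbed nuts (53 mm) and two grey pipe clips 46 mm wide, 77 mm high at x = +-90 mm; the branch slants up from the run and leans to the filter's -x, to the robot's side.
- branch: The filter's slanting branch, fixed. Origin: centre of its open mouth, 156 mm above the bench; z: its axis, out of the mouth, 35 degrees from vertical. Inwards from the mouth: threaded neck, 36 mm (44 mm over the thread), bore 31 mm, to the shoulder at z = -31 mm; then the branch body, 54 mm. The screen's seat is at z = -88 mm.
- thread (a point): Point on the branch's axis, halfway down the neck's thread (branch z = -15 mm). The thread is right-handed and coarse (two starts): each turn anticlockwise, seen from outside looking at the crown, raises the cap 14 mm along the axis. It lets go after about one and a quarter turns; until then the cap has only about 1 mm of play and cannot be pulled off.
- cap: Screw cap: grey ribbed plastic cup, 54 mm across, 62 mm long, about 90 g. Origin: centre of its open rim; z towards its closed crown (at z = 62 mm). At the start it is screwed home, rim on the shoulder, over the top of the screen. It can be gripped round its upper half at any rotation; the thread has little friction.
- screen: Filter screen: stiff steel cage with grey plastic ends, 28 mm in diameter, 110 mm long, about 70 g. Origin: centre of its flat lower end; z along it to its upper end. It stands loose on its seat in the branch, 1.5 mm of play all round; with the cap off, 22 mm of its solid upper end stand out of the mouth, to be gripped with the fingertips just clear of the mouth.
- tray: Open shallow metal tray, 150 mm (x) by 210 mm (y), 26 mm high, walls and floor 3 mm thick, fixed to the bench, elsewhere each time, empty at the start. Origin: centre of its underside; z up.
- flux_bottle: Dispensing bottle with a pointed spout, 50 mm in diameter, 132 mm high, standing loose between filter and tray. Origin: centre of its underside; z up along it.
Not all that is in view belongs to the job. Leave any purple look-alike of the flux_bottle alone.

How it is judged:
By the outcome, as a careful person would: the job done as asked, in the order asked, and still so for the second after the job is handed in, with the robot touching nothing.
It also fails if it takes over 72 s, if anything falls off the work surface, if the arm or the gripper's body presses on something with over 40 N, if the wrist force passes 120 N, or if a joint passes its speed limit or range.

## Working session

There is one attempt and no reset: what is moved stays moved. The work goes in short steps, Python scripts to look and compute and a tool call to move; the robot and the scene stay as the last step left them, time stands still between calls to the robot, and variables do not carry over. Pictures are saved under pics/ and viewed, at most 10 in all, crops included, and the job is handed in when it is done.

Besides the shell and the picture viewer there is one more tool, called after ">>>" as name(argument=value, ...), one argument or row to a line, values as JSON. apply_moves: Moves the arm, as the interface text tells. Its arguments: {"type":"object","properties":{"targets":{"type":"array","items":{"type":"array","items":{"type":"number"}}},"squeeze":{"type":"number"}},"required":["targets"]}

```bash
mkdir -p pics; cat > h.py <<'E'
import numpy as np, cv2
from station import robot, camera, order
from scipy.spatial.transform import Rotation as R
def cap(name,fn=None):
    c=camera(name)
    if fn: cv2.imwrite('pics/'+fn,c['image'][:,:,::-1])
    return c
def ray(c,u,v):
    E=np.array(c['extrinsics']);d=np.array([(u-c['cx'])/c['fx'],-(v-c['cy'])/c['fy'],-1.])
    d=E[:3,:3]@d;return E[:3,3],d/np.linalg.norm(d)
def onz(c,u,v,z):
    o,d=ray(c,u,v);return o+d*(z-o[2])/d[2]
def proj(c,p):
    E=np.array(c['extrinsics']);q=E[:3,:3].T@(np.array(p)-E[:3,3])
    return c['cx']+c['fx']*q[0]/-q[2], c['cy']-c['fy']*q[1]/-q[2]
def tri(c1,p1,c2,p2):
    o1,d1=ray(c1,*p1);o2,d2=ray(c2,*p2)
    t=np.linalg.lstsq(np.c_[d1,-d2],o2-o1,rcond=None)[0]
    a,b=o1+t[0]*d1,o2+t[1]*d2
    return (a+b)/2,np.linalg.norm(a-b)
E
python3 - <<'E'
from h import *
np.set_printoptions(precision=3,suppress=True)
ims=[]
for n in('side','top'):
    c=cap(n,n+'0.png');print(n,c['fx'],c['cx'],c['cy'],np.array(c['extrinsics']),[k for k in c])
s=robot.read_state();print(s['time'],s['position'],s['tcp_rot'],robot.hold_point_z,[k for k in dir(robot) if k[0]!='_'])
E
```

```text
side 391.88691993606153 260.3880124618585 190.9364901208309 [[   0.998    0.024   -0.054  417.684]
 [  -0.059    0.426   -0.903 -884.76 ]
 [   0.001    0.904    0.427  551.176]
 [   0.       0.       0.       1.   ]] ['image', 'fx', 'fy', 'cx', 'cy', 'extrinsics']
top 409.62977997153564 250.69853084099452 187.13053004865583 [[   0.019    0.999   -0.04   427.42 ]
 [  -1.       0.019    0.005   28.38 ]
 [   0.006    0.04     0.999 1089.129]
 [   0.       0.       0.       1.   ]] ['image', 'fx', 'fy', 'cx', 'cy', 'extrinsics']
0.1 [235.647 468.743 230.734] [-0.     0.231  0.973 -0.001] 18.700000000000003 ['PlanningError', 'hold_point_z', 'read_state']
```

View pics/side0.png

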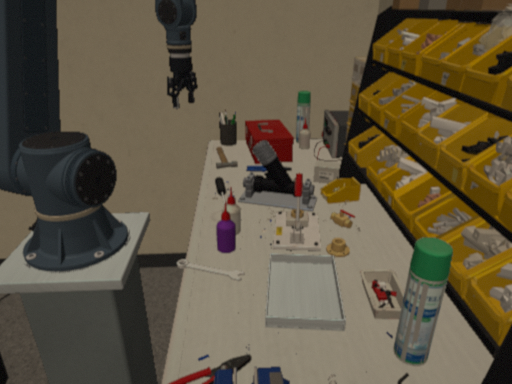

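View pics/top0.png

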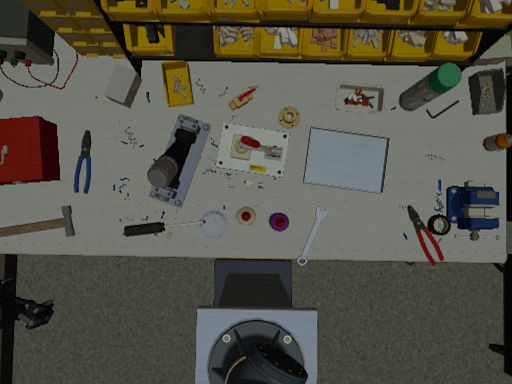

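The side view shows the filter at about (280,180), the bottle at (232,215), the purple look-alike at (226,235) and the tray at (305,290). In the top view the filter is at (180,160), the bottle at (246,215) and the tray at (345,160). I'll enlarge the filter area in both.

```bash
python3 - <<'E'
import cv2,numpy as np
s=cv2.imread('pics/side0.png');t=cv2.imread('pics/top0.png')
a=cv2.resize(s[125:255,200:360],(800,650),interpolation=cv2.INTER_CUBIC)[:600]
b=cv2.resize(t[105:255,135:335],(800,600),interpolation=cv2.INTER_CUBIC)
cv2.imwrite('pics/a.png',a);cv2.imwrite('pics/b.png',b)
E
```

```text
(no output)
```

View pics/a.png

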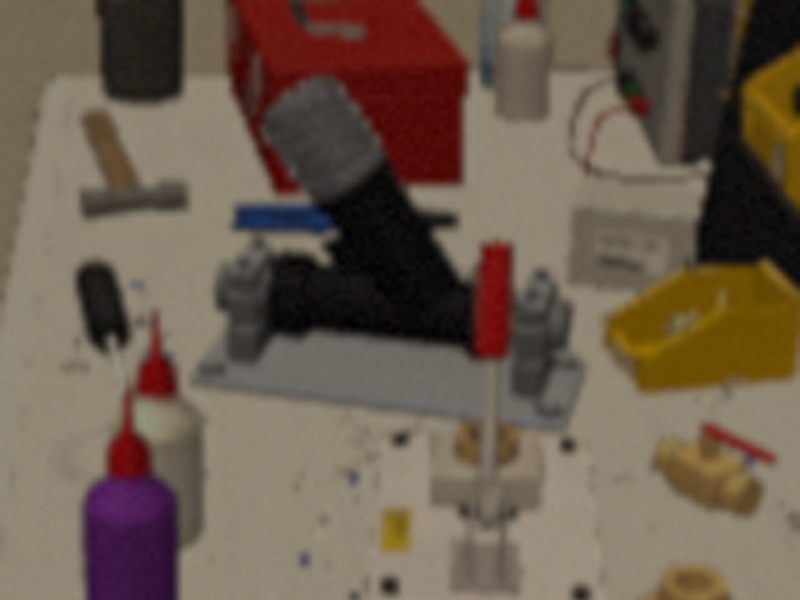

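View pics/b.png

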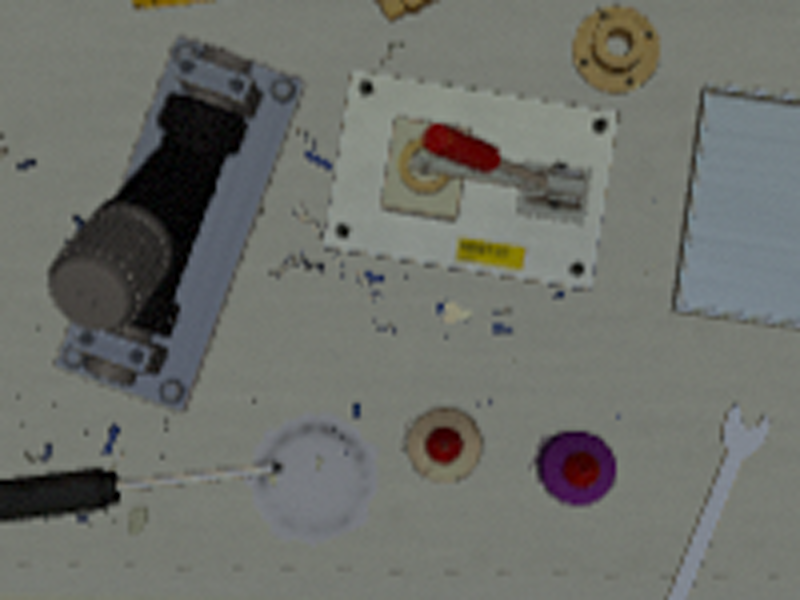

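Crop a shows the cap at (325,140), the clips and the plate edge. A toggle clamp with an upright red handle stands at (492,300). Crop b shows plate corners at (178,38), (303,78), (185,410) and (55,365), with the cap crown near (92,293). Next I'll fit poses from the corners and check them by projection.

```bash
python3 - <<'E'
from h import *
np.set_printoptions(precision=1,suppress=True)
t=cap('top');s=cap('side')
im=cv2.cvtColor(t['image'],cv2.COLOR_RGB2HSV)
# tray: bluish-grey blob
def rect(x0,y0,x1,y1,z):
    b=t['image'].astype(int);m=((b[:,:,2]-b[:,:,0])>8).astype(np.uint8)
    k=np.zeros_like(m);k[y0:y1,x0:x1]=m[y0:y1,x0:x1]
    k=cv2.morphologyEx(k,cv2.MORPH_OPEN,np.ones((2,2)))
    k=cv2.morphologyEx(k,cv2.MORPH_CLOSE,np.ones((9,9)))
    c=max(cv2.findContours(k,0,2)[0],key=cv2.contourArea)
    r=cv2.minAreaRect(c);bx=cv2.boxPoints(r);w=np.array([onz(t,*p,z) for p in bx])
    print('px',bx.tolist());print('c',w.mean(0),'sides',[np.linalg.norm(w[i]-w[i-1]) for i in range(4)],'dirs',[np.degrees(np.arctan2(*(w[i]-w[i-1])[1::-1])) for i in range(4)])
rect(295,120,400,200,26)
rect(145,105,215,210,8)
P=np.array([[178,38],[303,78],[185,410],[55,365]])/4+[135,105]
w=np.array([onz(t,*p,8) for p in P]);print('hand',w, w.mean(0),[np.linalg.norm(w[i]-w[i-1]) for i in range(4)],[np.degrees(np.arctan2(*(w[i]-w[i-1])[1::-1])) for i in range(4)])
T=np.array([[311,127],[389,137],[383,192],[304,183]])
w=np.array([onz(t,*p,26) for p in T]);print('tray',w.mean(0),[np.linalg.norm(w[i]-w[i-1]) for i in range(4)],[np.degrees(np.arctan2(*(w[i]-w[i-1])[1::-1])) for i in range(4)])
print('bottle',onz(t,246,215.5,115), tri(t,(135+444/4,105+444/4),s,(200+155/5,125+325/5)))
print('handle top',tri(t,(246,142),s,(200+495/5,125+243/5)))
print('crown',tri(t,(135+92/4,105+293/4),s,(200+300/5,125+108/5)))
E
```

```text
px [[304.5880432128906, 182.94232177734375], [312.5437316894531, 126.11612701416016], [388.3185729980469, 136.724609375], [380.3628845214844, 193.55081176757812]]
c [ 545.9 -225.8   26. ] sides [np.float64(199.0167108619241), np.float64(150.3641366430448), np.float64(200.1456012387752), np.float64(150.39018539043613)] dirs [np.float64(83.1033318376204), np.float64(-7.195566282492826), np.float64(-96.89210971273354), np.float64(172.37438181412764)]
px [[149.4520721435547, 196.79452514648438], [180.19178771972656, 114.82191467285156], [220.9589080810547, 130.10958862304688], [190.2191925048828, 212.0821990966797]]
c [530.4 196.8   8. ] sides [np.float64(114.83759713616958), np.float64(231.82837503757588), np.float64(115.81054696501761), np.float64(231.6190079658278)] dirs [np.float64(70.55713616617521), np.float64(-18.97155920130193), np.float64(-109.54349728721392), np.float64(160.78822694090522)]
hand [[660.1 215.3   8. ]
 [635.  131.7   8. ]
 [413.4 204.4   8. ]
 [441.4 290.7   8. ]] [537.5 210.5   8. ] [np.float64(231.2950179773615), np.float64(87.26745737267814), np.float64(233.18604770422115), np.float64(90.7212686280468)] [np.float64(-19.02477013871816), np.float64(-106.72229608730186), np.float64(161.83755570997715), np.float64(72.01189137759228)]
tray [ 546.2 -226.5   26. ] [np.float64(147.8593096354806), np.float64(205.71187104906775), np.float64(144.97433507924205), np.float64(206.8793901634825)] [np.float64(-6.349249188890576), np.float64(-96.2234348265453), np.float64(174.10170668851327), np.float64(84.57614002064184)]
bottle [398.7  33.  115. ] (array([397.3,  33. , 121.9]), np.float64(0.749333683040482))
handle top (array([569.5,  35.7, 162.1]), np.float64(5.285980858375143))
crown (array([481.8, 231.8, 170.1]), np.float64(3.3795615240361725))
```

```bash
cat >> h.py <<'E'
FC=np.array([537.5,210.5,0]);YAW=np.radians(-18.4)
def setup(FC=FC,YAW=YAW,mx=-75):
    Rf=R.from_euler('z',YAW);ax=Rf.apply([-np.sin(np.radians(35)),0,np.cos(np.radians(35))])
    return Rf,ax,FC+Rf.apply([mx,0,156])
E
python3 - <<'E'
from h import *
np.set_printoptions(precision=1,suppress=True)
t=cap('top');s=cap('side')
c=onz(t,157.7,178.2,181.4);Rf=R.from_euler('z',YAW)
print('crown',c,'local',Rf.inv().apply(c-FC))
mx=Rf.inv().apply(c-FC)[0]+31*np.sin(np.radians(35));print('mx',mx)
Rf,ax,M=setup(mx=mx);print('mouth',M,'ax',ax)
for c,fn,x,y,k in((s,'s1.png',200,125,5),(t,'t1.png',135,105,4)):
    im=cv2.resize(c['image'][y:y+(120 if k==5 else 150),x:x+(160 if k==5 else 200),::-1],None,fx=k,fy=k,interpolation=cv2.INTER_CUBIC)
    def poly(pts,col):
        q=np.array([(np.array(proj(c,p))+.5-[x,y])*k for p in pts]).astype(int);cv2.polylines(im,[q],True,col,1)
    poly([FC+Rf.apply([a*118,b*46,8]) for a,b in((1,1),(1,-1),(-1,-1),(-1,1))],(0,255,0))
    e2=np.cross(ax,Rf.apply([0,1,0]));e1=Rf.apply([0,1,0])
    for h,col in((-31,(0,0,255)),(31,(255,0,255))):
        poly([M+h*ax+27*(np.cos(q)*e1+np.sin(q)*e2) for q in np.linspace(0,6.28,30)],col)
    cv2.imwrite('pics/'+fn,im)
a=cv2.imread('pics/s1.png');b=cv2.imread('pics/t1.png')
cv2.imwrite('pics/j.png',np.hstack([cv2.resize(a[:500,:480],(400,417))[:400],b[:400,:400]]))
E
```

```text
crown [479.5 230.  181.4] local [-61.2   0.2 181.4]
mx -43.37771079144276
mouth [496.3 224.2 156. ] ax [-0.5  0.2  0.8]
```

View pics/j.png

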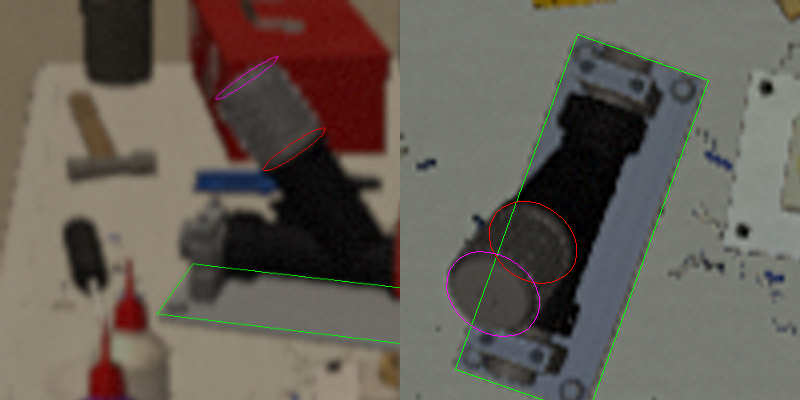

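```bash
cat >> h.py <<'E'
MX=-43.4
def st():
    s=robot.read_state();q=s['tcp_rot'];return s,np.array(s['position']),R.from_quat([q[1],q[2],q[3],q[0]])
def align(Rc,zdir):
    z=Rc.as_matrix()[:,2];zdir=zdir/np.linalg.norm(zdir);v=np.cross(z,zdir);n=np.linalg.norm(v)
    return R.from_rotvec(v/n*np.arctan2(n,z@zdir))*Rc if n>1e-9 else Rc
def rel(p,Rg):
    s,p0,R0=st()
    t=R0.inv().apply(np.array(p)-p0);w=np.degrees((R0.inv()*Rg).as_rotvec())
    print('t=%.1f'%s['time'],'pos',np.round(p0,1),'q',np.round(s['qpos'],2),'F',np.round(s['contact_force'],1),'open %.1f grip %.1f'%(s['opening'],s['grasp_force']))
    print('REL',np.round(t,1),np.round(w,1),'rows',np.linalg.norm(t)/41.7,np.linalg.norm(w)/7.16)
E
python3 - <<'E'
from h import *
Rf,ax,M=setup(mx=MX);s,p,R0=st()
rel(M+80*ax,align(R0,-ax))
E
```

```text
t=0.3 pos [235.7 468.9 231.1] q [ 1.1   0.24 -0.01  1.32 -0.    1.57] F [ 0.1  0.5 -1.1] open 85.4 grip 0.0
REL [-297.3 -108.2    9.6] [ -5.1 -34.6   0. ] rows 7.591011461507747 4.888554002515846
```

>>> apply_moves(
  targets=[
    [1,-297,-108,10,-5.1,-34.6,0],
    [1,-297,-108,10,-5.1,-34.6,0],
    [1,-297,-108,10,-5.1,-34.6,0],
    [1,-297,-108,10,-5.1,-34.6,0],
    [1,-297,-108,10,-5.1,-34.6,0],
    [1,-297,-108,10,-5.1,-34.6,0],
    [1,-297,-108,10,-5.1,-34.6,0],
    [1,-297,-108,10,-5.1,-34.6,0],
  ],
  squeeze=30,
)

```text
time: 0.97
position: [453.5, 236.8, 221.3]
tcp_rot: [0.3, 0.22, 0.928, -0.026]
contact_force: [0.3, 0.1, -0.0]
opening: 85.5
grasp_force: 0.0
```

```bash
python3 - <<'E'
from h import *
np.set_printoptions(precision=2,suppress=True)
Rf,ax,M=setup(mx=MX);s,p,R0=st()
c=cap('wrist')
im=c['image'][:,:,::-1].copy()
e1=Rf.apply([0,1,0]);e2=np.cross(ax,e1)
for h,col in((-31,(0,0,255)),(31,(255,0,255))):
    q=np.array([proj(c,M+h*ax+27*(np.cos(a)*e1+np.sin(a)*e2)) for a in np.linspace(0,6.28,40)]).astype(int)
    cv2.polylines(im,[q],True,col,1)
cv2.imwrite('pics/w1.png',im)
rel(M+80*ax,align(R0,-ax));print(np.array(c['extrinsics'])[:3,3], R0.as_matrix())
E
```

```text
t=1.0 pos [454.9 235.  221.5] q [ 0.79  0.01 -0.47  0.79 -0.54  1.17] F [ 0.6 -1.6 -0.2] open 85.3 grip 0.0
REL [ 3.   2.5 -1.9] [-0.   0.1 -0.1] rows 0.10261898937770883 0.01847588206352984
[326.08 289.12 298.73] [[-0.72  0.42  0.54]
 [ 0.39  0.9  -0.18]
 [-0.57  0.08 -0.82]]
```

View pics/w1.png

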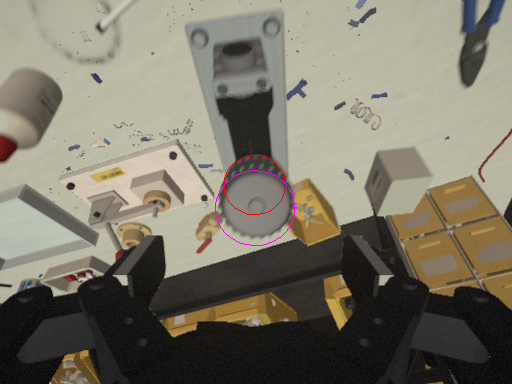

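The wrist view shows the crown disc at about (256,207), matching the projected ring. The clip is at (240,70), and the plate's near corners are at (187,22) and (281,12).

```bash
python3 - <<'E'
from h import *
np.set_printoptions(precision=2,suppress=True)
Rf,ax,M=setup(mx=MX);s,p,R0=st()
c=cap('wrist')
for l in([-118,46,8],[-118,-46,8]): print(proj(c,FC+Rf.apply(l)))
for u in((187,22),(281,12)): print(Rf.inv().apply(onz(c,*u,8)-FC))
im=c['image'];m=cv2.inRange(im,(85,80,75),(165,155,150)) 
print(im[206,257],im[206,240],im[190,230])
g=cv2.cvtColor(im,cv2.COLOR_RGB2GRAY)[150:260,200:310]
print(cv2.HoughCircles(cv2.medianBlur(g,3),cv2.HOUGH_GRADIENT,1.5,30,param1=80,param2=20,minRadius=28,maxRadius=45)+np.array([200,150,0]))
print(proj(c,M+31*ax))
rel(M-6*ax,align(R0,-ax))
E
```

```text
(np.float64(283.1482958997486), np.float64(6.880070323861162))
(np.float64(182.19952355800487), np.float64(23.548160416109056))
[-118.62  -41.39    8.  ]
[-114.1    43.89    8.  ]
[141 138 130] [142 138 129] [130 123 118]
[[[256.25 194.25  40.75]]]
(np.float64(256.9249237080097), np.float64(207.38378515554268))
t=1.1 pos [453.8 236.2 221.5] q [ 0.79  0.01 -0.47  0.79 -0.54  1.18] F [-0.7  0.5  0.3] open 85.5 grip 0.0
REL [ 1.7  1.9 84.9] [-0.1  0.  -0.1] rows 2.0377606885834196 0.020314880487121593
```

```bash
cat >> h.py <<'E'
LOG=[]
try: exec(open('log.py').read())
except FileNotFoundError: pass
def cmd():
    p=np.array([235.776,469.029,231.276]);Rc=R.from_euler('z',2.676)*R.from_euler('x',180,degrees=True)
    for r in LOG: p=p+Rc.apply(r[:3]);Rc=Rc*R.from_rotvec(np.radians(r[3:]))
    return p,Rc
def go(p,Rg,spin=0):
    p0,R0=cmd();s,pm,Rm=st();Rg=Rg*R.from_euler('z',spin,degrees=True)
    t=R0.inv().apply(np.array(p)-p0);w=np.degrees((R0.inv()*Rg).as_rotvec())
    print('t=%.1f'%s['time'],'cmd',np.round(p0,1),'meas',np.round(pm,1),'dR',np.round(np.degrees((R0.inv()*Rm).as_rotvec()),1),'q',np.round(s['qpos'],2),'F',np.round(s['contact_force'],1),'open %.1f grip %.1f'%(s['opening'],s['grasp_force']))
    print('REL',np.round(t,1),np.round(w,1),'rows',np.linalg.norm(t)/41.7,np.linalg.norm(w)/7.16)
E
cat > log.py <<'E'
LOG=[[-297,-108,10,-5.1,-34.6,0]]
E
python3 - <<'E'
from h import *
Rf,ax,M=setup(mx=MX);p,Rc=cmd()
go(M+75*ax,align(Rc,-ax),50)
E
```

```text
t=1.1 cmd [452.7 239.2 221.3] meas [453.8 236.2 221.5] dR [ 0.1 -0.1  0.2] q [ 0.79  0.01 -0.47  0.79 -0.54  1.18] F [-0.7  0.5  0.3] open 85.5 grip 0.0
REL [-0.4 -0.4  4.9] [ 0.  -0.1 50. ] rows 0.11919308835619082 6.983246171761426
```

```bash
sed -i 's/    p=np.array(\[235.776.*$/    p=np.array([454.1,236.0,221.4]);Rc=R.from_euler("z",2.676)*R.from_euler("x",180,degrees=True)*R.from_rotvec(np.radians([-5.1,-34.6,0]))/' h.py
echo 'LOG=[]' > log.py
python3 - <<'E'
from h import *
Rf,ax,M=setup(mx=MX);p,Rc=cmd()
go(M+75*ax,align(Rc,-ax),50)
E
```

```text
t=1.1 cmd [454.1 236.  221.4] meas [453.8 236.2 221.5] dR [ 0.1 -0.1  0.2] q [ 0.79  0.01 -0.47  0.79 -0.54  1.18] F [-0.7  0.5  0.3] open 85.5 grip 0.0
REL [1.9 1.9 3.7] [ 0.  -0.1 50. ] rows 0.1094488685405763 6.983246171761426
```

>>> apply_moves(
  targets=[
    [1,2,2,4,0,0,50],
    [1,2,2,4,0,0,50],
    [1,2,2,4,0,0,50],
    [1,2,2,4,0,0,50],
    [1,2,2,4,0,0,50],
    [1,2,2,4,0,0,50],
    [1,2,2,4,0,0,50],
    [1,2,2,4,0,0,50],
  ],
)

```text
time: 1.73
position: [453.8, 241.6, 217.0]
tcp_rot: [0.282, 0.594, 0.747, 0.104]
contact_force: [-0.5, 0.5, -0.6]
opening: 85.2
grasp_force: 0.0
```

```bash
echo 'LOG.append([2,2,4,0,0,50])' >> log.py
python3 - <<'E'
from h import *
Rf,ax,M=setup(mx=MX);p,Rc=cmd()
go(M-6*ax,align(Rc,-ax),46)
E
```

```text
t=1.7 cmd [455.7 237.9 217.2] meas [453.8 241.6 217. ] dR [0.  0.  0.3] q [ 0.8   0.02 -0.47  0.78 -0.54  2.06] F [-0.5  0.5 -0.6] open 85.2 grip 0.0
REL [-0.2 -0.  80.7] [-0.  -0.1 46. ] rows 1.9350154179929184 6.424587540100426
```

```bash
python3 - <<'E'
from h import *
np.set_printoptions(precision=4,suppress=True)
for i in range(4):
    c=camera('wrist');s,p,_=st();print(s['time'],p,np.array(s['qpos']),s['contact_force'])
Rf,ax,M=setup(mx=MX)
print(proj(c,M+31*ax))
cv2.imwrite('pics/w2.png',c['image'][:,:,::-1])
E
```

```text
1.7833 [453.8927 241.5215 217.0124] [ 0.802   0.0206 -0.4742  0.781  -0.5422  2.0553] [ 0.3656 -0.1417  0.2495]
1.8333 [453.9529 241.4544 216.9929] [ 0.8018  0.0206 -0.4743  0.7808 -0.5422  2.0529] [0.256  0.6511 0.7886]
1.8833 [453.997  241.3762 216.9944] [ 0.8016  0.0205 -0.4743  0.7807 -0.5421  2.0527] [-0.2748  0.2407 -0.2126]
1.9333 [454.0347 241.2863 216.9999] [ 0.8015  0.0205 -0.4744  0.7806 -0.5422  2.0533] [ 0.7001  0.6977 -0.0164]
(np.float64(254.8084167866697), np.float64(217.19106193550112))
```

View pics/w2.png

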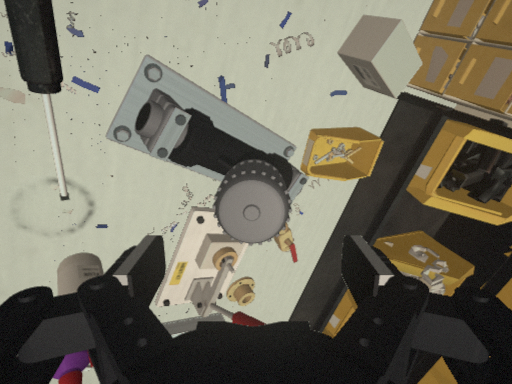

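The crown dot is at about (251.5,212) in w2, and the fingers are symmetric about column 253. I'll use both wrist images to find the world offset.

```bash
sed -i 's/p=np.array(\[454.1,236.0,221.4\])/p=np.array([452.7,239.2,221.3])/' h.py
python3 - <<'E'
from h import *
np.set_printoptions(precision=2,suppress=True)
Rf,ax,M=setup(mx=MX);s,p,Rc=st();c=cap('wrist');E=np.array(c['extrinsics'])
print('cam in tool',Rc.inv().apply(E[:3,3]-p),(Rc.inv()*R.from_matrix(E[:3,:3])).as_matrix())
def det(im,cx,cy):
    g=cv2.cvtColor(im,cv2.COLOR_RGB2GRAY)
    k=g[cy-14:cy+15,cx-14:cx+15]
    print(k[4:25:2,4:25:2])
    b=cv2.GaussianBlur(g,(0,0),1.2).astype(float)
    k=b[cy-10:cy+11,cx-10:cx+11];i=np.unravel_index(k.argmin(),k.shape);print('min',cx-10+i[1],cy-10+i[0])
det(c['image'],252,212)
det(cv2.imread('pics/w1.png')[:,:,::-1].copy(),257,206)
o,d=ray(c,251.5,212);t=((M+31*ax-o)@ax)/(d@ax);X=o+t*d;print('crown from w2',X,'pred',M+31*ax,X-M-31*ax)
E
```

```text
cam in tool [  68.11   -0.95 -142.32] [[ 0.    0.96  0.27]
 [ 1.   -0.   -0.  ]
 [-0.    0.27 -0.96]]
[[126 128 131 132 132 130 130 132 134 134 136]
 [130 130 130 117 104 103 119 134 134 136 136]
 [129 128  96  93 105 115  97  97 129 136 133]
 [128  99 115 129 129 133 134 114  94 132 134]
 [125  91 131 132 131 131 132 133 112 126 134]
 [114 113 133 133 132 133 131 135 120 111 134]
 [128 111 128 131 134 133 133 132 125 126 134]
 [126  98 133 133 134 132 132 136 109 130 134]
 [131 126 114 132 132 130 132 120 126 135 135]
 [131 131 127 120 118 121 120 130 136 129 134]
 [130 130 132 128 131 131 130 134 131 134 134]]
min 250 205
[[134 136 137 135 127 127 127 130 130 132 132]
 [138 133 128 115 109 119 119 120 123 133 132]
 [134 131 104 110 118 116 117 119 121 126 131]
 [139 108 115 133 135 137 127 121 120 118 129]
 [131 104 134 136 136 137 136 127 120 117 133]
 [125 120 133 137 135 138 135 136 119 117 132]
 [127 127 132 138 136 137 135 136 118 123 133]
 [130 128 130 131 138 134 135 134 109 130 133]
 [138 130 131 131 133 133 129 116 130  76  76]
 [ 76  76  76  76  76  76  76 133 134 133 135]
 [135 138 136 134 135 132 133 135 134 135 134]]
min 261 213
crown from w2 [477.1  232.61 179.22] pred [479.45 229.81 181.39] [-2.35  2.8  -2.18]
```

```bash
sed -i 's/537.5,210.5,0/537.5,212.5,0/' h.py
python3 - <<'E'
from h import *
Rf,ax,M=setup(mx=MX);p,Rc=cmd()
go(M-6*ax,align(Rc,-ax),46)
E
```

```text
t=2.0 cmd [454.3 241.1 217.1] meas [454.1 241.2 217. ] dR [ 0.  -0.  -0.2] q [ 0.8   0.02 -0.47  0.78 -0.54  2.05] F [ 0.6 -0.3  0.1] open 85.5 grip 0.0
REL [-1.6  0.8 81.6] [-0.  -0.1 46. ] rows 1.956965622401919 6.424587540100426
```

>>> apply_moves(
  targets=[
    [1,-1.6,0.8,15,0,0,7],
    [1,-1.6,0.8,25,0,0,14],
    [1,-1.6,0.8,35,0,0,21],
    [1,-1.6,0.8,45,0,0,28],
    [1,-1.6,0.8,55,0,0,35],
    [1,-1.6,0.8,65,0,0,42],
    [1,-1.6,0.8,75,0,0,46],
    [1,-1.6,0.8,82,0,0,46],
  ],
)

```text
time: 2.65
position: [499.9, 224.7, 150.0]
tcp_rot: [0.22, 0.837, 0.457, 0.205]
contact_force: [-0.7, -0.0, -1.1]
opening: 85.5
grasp_force: 0.0
```

>>> apply_moves(
  targets=[
    [0.55,0,0,0,0,0,0],
    [0.55,0,0,0,0,0,0],
    [0.5,0,0,0,0,0,0],
    [0.5,0,0,0,0,0,0],
    [0.5,0,0,0,0,0,0],
    [0.5,0,0,0,0,0,0],
  ],
  squeeze=20,
)

```text
time: 3.15
position: [499.7, 225.2, 151.1]
tcp_rot: [0.22, 0.837, 0.458, 0.205]
contact_force: [-0.5, -0.3, 1.4]
opening: 53.2
grasp_force: 23.2
```

```bash
echo 'LOG.append([-1.6,.8,82,0,0,46])' >> log.py
cat >> h.py <<'E'
def show():
    s,p,Rm=st();Rf,ax,M=setup(mx=MX);print('F tool',np.round(Rm.inv().apply(s['contact_force']),1),'Tq tool',np.round(Rm.inv().apply(s['wrist_torque']),2));go(M-6*ax,align(cmd()[1],-ax))
    print('meas-cmd tool',np.round(cmd()[1].inv().apply(p-cmd()[0]),1))
E
python3 -c "
from h import *
show()"
```

```text
F tool [-0.3  0.6 -1.3] Tq tool [ 0.46 -0.17 -0.03]
t=3.1 cmd [499.8 225.  150.7] meas [499.7 225.2 151.1] dR [-0.  0. -0.] q [ 0.7   0.11 -0.57  0.53 -0.51  2.75] F [-0.5 -0.3  1.4] open 53.2 grip 23.2
REL [ 0.   0.  -0.4] [-0.  -0.1 -0. ] rows 0.009951338626828423 0.009422529739147012
meas-cmd tool [ 0.1  0.1 -0.4]
```

>>> apply_moves(
  targets=[
    [0.4,0,0,-0.27,0,0,-7],
    [0.4,0,0,-0.54,0,0,-14],
    [0.4,0,0,-0.82,0,0,-21],
    [0.4,0,0,-1.09,0,0,-28],
    [0.4,0,0,-1.36,0,0,-35],
    [0.4,0,0,-1.63,0,0,-42],
    [0.4,0,0,-1.9,0,0,-49],
    [0.4,0,0,-2.18,0,0,-56],
  ],
  squeeze=30,
)

```text
time: 3.82
position: [498.4, 225.4, 152.6]
tcp_rot: [0.29, 0.522, 0.799, 0.077]
contact_force: [1.3, 0.3, -0.5]
opening: 53.2
grasp_force: 31.5
```

```bash
echo 'LOG.append([0,0,-2.18,0,0,-56])' >> log.py
python3 -c "
from h import *
show()"
```

```text
F tool [0.1 0.9 1.1] Tq tool [0.43 0.46 0.03]
t=3.8 cmd [498.6 225.4 152.5] meas [498.4 225.4 152.6] dR [ 0.   0.  -0.4] q [ 0.7   0.11 -0.57  0.54 -0.51  1.77] F [ 1.3  0.3 -0.5] open 53.2 grip 31.5
REL [-0.   0.   1.8] [ 0.  -0.1  0. ] rows 0.042345052683510936 0.00942252973914699
meas-cmd tool [ 0.  -0.1 -0.2]
```

>>> apply_moves(
  targets=[
    [0.4,0,0,-0.27,0,0,-7],
    [0.4,0,0,-0.54,0,0,-14],
    [0.4,0,0,-0.82,0,0,-21],
    [0.4,0,0,-1.09,0,0,-28],
    [0.4,0,0,-1.36,0,0,-35],
    [0.4,0,0,-1.63,0,0,-42],
    [0.4,0,0,-1.9,0,0,-49],
    [0.4,0,0,-2.18,0,0,-56],
  ],
)

```text
time: 4.48
position: [497.2, 226.0, 154.4]
tcp_rot: [0.293, 0.086, 0.95, -0.068]
contact_force: [0.8, 0.4, -0.9]
opening: 53.4
grasp_force: 31.6
```

>>> apply_moves(
  targets=[
    [0.4,0,0,-0.27,0,0,-7],
    [0.4,0,0,-0.54,0,0,-14],
    [0.4,0,0,-0.82,0,0,-21],
    [0.4,0,0,-1.09,0,0,-28],
    [0.4,0,0,-1.36,0,0,-35],
    [0.4,0,0,-1.63,0,0,-42],
    [0.4,0,0,-1.9,0,0,-49],
    [0.4,0,0,-2.18,0,0,-56],
  ],
)

```text
time: 5.15
position: [496.0, 226.3, 156.1]
tcp_rot: [0.226, -0.37, 0.879, -0.198]
contact_force: [-0.6, -0.5, -0.2]
opening: 52.9
grasp_force: 31.6
```

```bash
echo 'LOG+=[[0,0,-2.18,0,0,-56]]*2' >> log.py
python3 -c "
from h import *
show();cap('side','s2.png')"
```

```text
F tool [ 0.8  0.1 -0.1] Tq tool [-0.67  0.29  0.01]
t=5.2 cmd [496.2 226.2 156.1] meas [496.  226.3 156.1] dR [-0.  -0.  -0.4] q [ 0.71  0.1  -0.57  0.55 -0.51 -0.18] F [-0.6 -0.5 -0.2] open 52.9 grip 31.6
REL [-0.  -0.   6.1] [0.1 0.  0. ] rows 0.14689894216562083 0.009422529739146177
meas-cmd tool [ 0.1  0.2 -0.2]
```

>>> apply_moves(
  targets=[
    [0.4,0,0,-0.27,0,0,-7],
    [0.4,0,0,-0.54,0,0,-14],
    [0.4,0,0,-0.82,0,0,-21],
    [0.4,0,0,-1.09,0,0,-28],
    [0.4,0,0,-1.36,0,0,-35],
    [0.4,0,0,-1.63,0,0,-42],
    [0.4,0,0,-1.9,0,0,-49],
    [0.4,0,0,-2.18,0,0,-56],
  ],
)

```text
time: 5.87
position: [494.8, 226.7, 157.9]
tcp_rot: [-0.108, 0.739, -0.603, 0.28]
contact_force: [-1.0, 1.4, -0.3]
opening: 53.2
grasp_force: 31.7
```

>>> apply_moves(
  targets=[
    [0.4,0,0,-0.27,0,0,-7],
    [0.4,0,0,-0.54,0,0,-14],
    [0.4,0,0,-0.82,0,0,-21],
    [0.4,0,0,-1.09,0,0,-28],
    [0.4,0,0,-1.36,0,0,-35],
    [0.4,0,0,-1.63,0,0,-42],
    [0.4,0,0,-1.9,0,0,-49],
    [0.4,0,0,-2.18,0,0,-56],
  ],
)

```text
time: 6.53
position: [493.4, 226.9, 159.6]
tcp_rot: [0.037, 0.936, -0.186, 0.298]
contact_force: [-1.8, -0.1, 1.3]
opening: 53.2
grasp_force: 31.7
```

>>> apply_moves(
  targets=[
    [0.4,0,0,-0.27,0,0,-7],
    [0.4,0,0,-0.54,0,0,-14],
    [0.4,0,0,-0.82,0,0,-21],
    [0.4,0,0,-1.09,0,0,-28],
    [0.4,0,0,-1.36,0,0,-35],
    [0.4,0,0,-1.63,0,0,-42],
    [0.4,0,0,-1.63,0,0,-42],
  ],
)

```text
time: 7.12
position: [492.7, 227.3, 161.1]
tcp_rot: [0.141, 0.94, 0.162, 0.265]
contact_force: [-0.7, -0.2, 0.2]
opening: 52.8
grasp_force: 31.7
```

```bash
echo 'LOG+=[[0,0,-2.18,0,0,-56]]*2+[[0,0,-1.63,0,0,-42]]' >> log.py
python3 -c "
from h import *
show()"
```

```text
F tool [-0.5  0.1 -0.5] Tq tool [ 0.33 -0.56 -0.04]
t=7.1 cmd [493.  227.3 161. ] meas [492.7 227.3 161.1] dR [-0.  -0.  -0.2] q [ 0.71  0.1  -0.56  0.57 -0.51 -2.86] F [-0.7 -0.2  0.2] open 52.8 grip 31.7
REL [ 0.   0.  12.1] [-0.1 -0.   0. ] rows 0.2905435324564114 0.009422529739145907
meas-cmd tool [-0.1 -0.  -0.2]
```

>>> apply_moves(
  targets=[
    [0.8,0,0,0,0,0,0],
    [0.85,0,0,0,0,0,0],
    [0.85,0,0,0,0,0,0],
    [0.85,0,0,0,0,0,7],
    [0.85,0,0,0,0,0,14],
    [0.85,0,0,0,0,0,21],
    [0.85,0,0,0,0,0,28],
    [0.85,0,0,0,0,0,35],
  ],
)

```text
time: 7.78
position: [493.0, 227.3, 161.0]
tcp_rot: [0.053, 0.944, -0.134, 0.296]
contact_force: [1.0, 0.4, -0.3]
opening: 72.7
grasp_force: 0.0
```

>>> apply_moves(
  targets=[
    [0.85,0,0,0,0,0,7],
    [0.85,0,0,0,0,0,14],
    [0.85,0,0,0,0,0,21],
    [0.85,0,0,0,0,0,28],
    [0.85,0,0,0,0,0,35],
    [0.85,0,0,0,0,0,42],
    [0.85,0,0,0,0,0,49],
    [0.85,0,0,0,0,0,56],
  ],
)

```text
time: 8.45
position: [493.0, 227.2, 161.0]
tcp_rot: [-0.092, 0.771, -0.562, 0.286]
contact_force: [0.1, -0.3, -0.4]
opening: 72.4
grasp_force: 0.0
```

>>> apply_moves(
  targets=[
    [0.85,0,0,0,0,0,7],
    [0.85,0,0,0,0,0,14],
    [0.85,0,0,0,0,0,21],
    [0.85,0,0,0,0,0,28],
    [0.85,0,0,0,0,0,35],
    [0.85,0,0,0,0,0,42],
    [0.85,0,0,0,0,0,49],
    [0.85,0,0,0,0,0,56],
  ],
)

```text
time: 9.12
position: [493.0, 227.2, 161.0]
tcp_rot: [0.215, -0.417, 0.858, -0.21]
contact_force: [-0.7, -0.5, 1.0]
opening: 72.9
grasp_force: 0.0
```

>>> apply_moves(
  targets=[
    [0.85,0,0,0,0,0,7],
    [0.85,0,0,0,0,0,14],
    [0.85,0,0,0,0,0,21],
    [0.85,0,0,0,0,0,28],
    [0.85,0,0,0,0,0,35],
    [0.85,0,0,0,0,0,42],
    [0.85,0,0,0,0,0,49],
    [0.85,0,0,0,0,0,49],
  ],
)

```text
time: 9.78
position: [493.0, 227.2, 161.0]
tcp_rot: [0.283, -0.024, 0.953, -0.101]
contact_force: [0.1, -0.7, 0.7]
opening: 72.7
grasp_force: 0.0
```

```bash
echo 'LOG+=[[0,0,0,0,0,35],[0,0,0,0,0,56],[0,0,0,0,0,56],[0,0,0,0,0,49]]' >> log.py
python3 - <<'E'
from h import *
show();Rf,ax,M=setup(mx=MX);c=cap('wrist')
e1=Rf.apply([0,1,0]);e2=np.cross(ax,e1);im=c['image'][:,:,::-1].copy()
for k,col in((0,(0,0,255)),(12.5,(255,0,255))):
    q=np.array([proj(c,M+(31+k)*ax+24*(np.cos(a)*e1+np.sin(a)*e2)) for a in np.linspace(0,6.28,40)]).astype(int)
    cv2.polylines(im,[q],True,col,1)
s=cap('side')['image'][120:240,220:340,::-1]
cv2.imwrite('pics/w3.png',np.hstack([cv2.resize(im[60:384,60:450],(480,400)),cv2.resize(s[:,:96],(320,400),interpolation=cv2.INTER_CUBIC)]))
E
```

```text
F tool [-0.4 -0.8 -0.4] Tq tool [-0.2   0.46 -0.05]
t=9.8 cmd [493.  227.3 161. ] meas [493.  227.2 161. ] dR [ 0.  -0.   0.5] q [ 0.71  0.1  -0.56  0.57 -0.51  0.57] F [ 0.1 -0.7  0.7] open 72.7 grip 0.0
REL [-0.   0.  12.1] [ 0.1 -0.  -0. ] rows 0.2905435324564115 0.009422529739146007
meas-cmd tool [-0.  -0.1 -0. ]
```

View pics/w3.png

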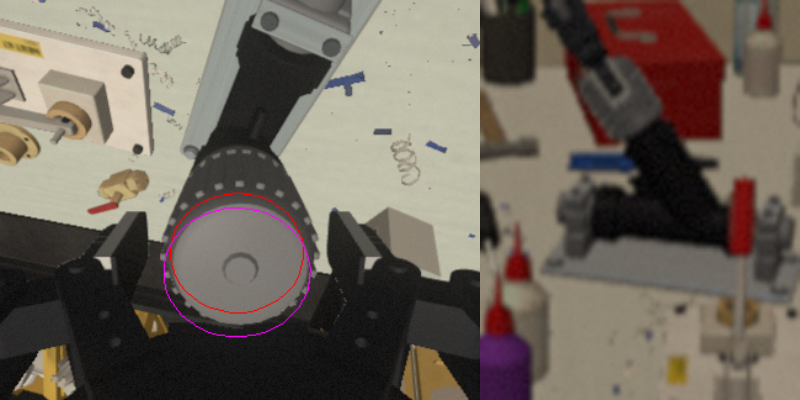

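The crown dot at (240,266) in the crop matches the raised (magenta) ring, and the cap sits centred between the fingers, so it did rise. Regrip and finish turning.

>>> apply_moves(
  targets=[
    [0.45,0,0,0,0,0,0],
    [0.4,0,0,0,0,0,0],
    [0.4,0,0,0,0,0,0],
    [0.4,0,0,0,0,0,0],
    [0.4,0,0,-0.27,0,0,-7],
    [0.4,0,0,-0.54,0,0,-14],
    [0.4,0,0,-0.82,0,0,-21],
    [0.4,0,0,-1.09,0,0,-28],
  ],
)

```text
time: 10.55
position: [492.3, 227.7, 162.0]
tcp_rot: [0.249, -0.261, 0.918, -0.168]
contact_force: [-1.1, 1.0, 2.2]
opening: 54.2
grasp_force: 31.2
```

>>> apply_moves(
  targets=[
    [0.4,0,0,-0.27,0,0,-7],
    [0.4,0,0,-0.54,0,0,-14],
    [0.4,0,0,-0.82,0,0,-21],
    [0.4,0,0,-1.09,0,0,-28],
    [0.4,0,0,-1.36,0,0,-35],
    [0.4,0,0,-1.63,0,0,-42],
    [0.4,0,0,-1.9,0,0,-49],
    [0.4,0,0,-2.18,0,0,-56],
  ],
)

```text
time: 11.22
position: [490.9, 228.1, 163.6]
tcp_rot: [0.14, -0.661, 0.688, -0.265]
contact_force: [-3.0, 1.5, 1.6]
opening: 54.1
grasp_force: 31.3
```

>>> apply_moves(
  targets=[
    [0.4,0,0,-0.27,0,0,-7],
    [0.4,0,0,-0.54,0,0,-14],
    [0.4,0,0,-0.82,0,0,-21],
    [0.4,0,0,-1.09,0,0,-28],
    [0.4,0,0,-1.36,0,0,-35],
    [0.4,0,0,-1.63,0,0,-42],
    [0.4,0,0,-1.9,0,0,-49],
    [0.4,0,0,-2.18,0,0,-56],
  ],
)

```text
time: 11.88
position: [489.6, 228.7, 165.3]
tcp_rot: [0.0, 0.907, -0.297, 0.3]
contact_force: [-4.3, 3.0, 1.8]
opening: 54.1
grasp_force: 31.3
```

>>> apply_moves(
  targets=[
    [0.4,0,0,-0.27,0,0,-7],
    [0.4,0,0,-0.54,0,0,-14],
    [0.4,0,0,-0.82,0,0,-21],
    [0.4,0,0,-1.09,0,0,-28],
    [0.4,0,0,-1.36,0,0,-35],
  ],
)

```text
time: 12.3
position: [488.9, 228.4, 166.4]
tcp_rot: [0.091, 0.954, -0.011, 0.286]
contact_force: [-1.9, 0.2, -0.0]
opening: 54.5
grasp_force: 31.2
```

```bash
echo 'LOG+=[[0,0,-1.09,0,0,-28],[0,0,-2.18,0,0,-56],[0,0,-2.18,0,0,-56],[0,0,-1.36,0,0,-35]]' >> log.py
python3 - <<'E'
from h import *
show()
E
```

```text
F tool [-1.6 -0.1 -1.1] Tq tool [ 0.23 -0.82  0.07]
t=12.3 cmd [489.3 228.5 166.6] meas [488.9 228.4 166.4] dR [-0.  -0.  -0.4] q [ 0.72  0.09 -0.55  0.59 -0.52 -2.49] F [-1.9  0.2 -0. ] open 54.5 grip 31.2
REL [ 0.  -0.  18.9] [-0.1  0.  -0. ] rows 0.4538527033244092 0.009422529739146953
meas-cmd tool [-0.4  0.1 -0. ]
```

>>> apply_moves(
  targets=[
    [0.4,0,0,-1,0,0,0],
    [0.4,0,0,-2,0,0,0],
    [0.4,0,0,-3,0,0,0],
    [0.4,0,0,-4,0,0,0],
    [0.4,0,0,-4,0,0,0],
  ],
)

```text
time: 12.72
position: [486.9, 229.3, 169.9]
tcp_rot: [0.09, 0.954, -0.015, 0.287]
contact_force: [-1.8, 0.2, -0.5]
opening: 53.9
grasp_force: 31.9
```

```bash
echo 'LOG+=[[0,0,-4,0,0,0]]' >> log.py
python3 - <<'E'
from h import *
show()
E
```

```text
F tool [-1.8 -0.1 -0.6] Tq tool [ 0.33 -0.9   0.01]
t=12.7 cmd [487.1 229.2 169.9] meas [486.9 229.3 169.9] dR [ 0.  -0.   0.1] q [ 0.73  0.08 -0.55  0.6  -0.52 -2.47] F [-1.8  0.2 -0.5] open 53.9 grip 31.9
REL [ 0.  -0.  22.9] [-0.1  0.  -0. ] rows 0.5497759083289954 0.009422529739146953
meas-cmd tool [-0.1 -0.  -0.2]
```

```bash
cat >> h.py <<'E'
TC=np.array([546,-226,0]);TY=np.radians(-6.5)
RT=R.from_euler('z',TY)
RD=R.from_euler('z',np.degrees(TY)-90,degrees=True)*R.from_euler('x',180,degrees=True)
CAPT=TC+RT.apply([0,-47,0]);SCT=TC+RT.apply([0,45,0])
E
python3 - <<'E'
from h import *
p,Rc=cmd();Rf,ax,M=setup(mx=MX)
print(CAPT,SCT);go(p+50*ax+[0,0,110],Rc)
E
```

```text
[ 540.67944895 -272.69787722    0.        ] [ 551.09414462 -181.28926649    0.        ]
t=12.7 cmd [487.1 229.2 169.9] meas [486.9 229.3 169.9] dR [ 0.  -0.   0.1] q [ 0.73  0.08 -0.55  0.6  -0.52 -2.47] F [-1.8  0.2 -0.5] open 53.9 grip 31.9
REL [  60.4   18.  -140.1] [0. 0. 0.] rows 3.6848356599095884 0.0
```

>>> apply_moves(
  targets=[
    [0.4,0,0,-12,0,0,0],
    [0.4,0,0,-24,0,0,0],
    [0.4,0,0,-37,0,0,0],
    [0.4,0,0,-50,0,0,0],
    [0.4,18,5,-77,0,0,0],
    [0.4,38,11,-106,0,0,0],
    [0.4,60,18,-140,0,0,0],
    [0.4,60,18,-140,0,0,0],
  ],
)

```text
time: 13.38
position: [461.7, 239.9, 328.9]
tcp_rot: [0.087, 0.953, -0.016, 0.291]
contact_force: [1.0, -0.0, -0.3]
opening: 54.4
grasp_force: 32.3
```

```bash
echo 'LOG+=[[60,18,-140,0,0,0]]' >> log.py
python3 - <<'E'
from h import *
p,Rc=cmd()
go(CAPT+[0,0,320],RD)
E
```

```text
t=13.4 cmd [459.6 238.2 320.5] meas [461.7 239.9 328.9] dR [0.3 0.5 0.4] q [ 0.79 -0.04 -0.24  1.05 -0.54 -2.41] F [ 1.  -0.  -0.3] open 54.4 grip 32.3
REL [ 54.7 496.  136.4] [-20.1 -33.7  91.6] rows 12.405524937827494 13.910765298478017
```

>>> apply_moves(
  targets=[
    [0.4,27,248,68,-10,-17,46],
    [0.4,27,248,68,-10,-17,46],
    [0.4,27,248,68,-10,-17,46],
    [0.4,27,248,68,-10,-17,46],
    [0.4,27,248,68,-10,-17,46],
    [0.4,27,248,68,-10,-17,46],
    [0.4,27,248,68,-10,-17,46],
    [0.4,27,248,68,-10,-17,46],
  ],
)

```text
time: 14.05
position: [500.9, -20.7, 320.4]
tcp_rot: [0.049, 0.89, -0.427, 0.156]
contact_force: [-0.2, 0.8, -0.8]
opening: 54.4
grasp_force: 32.3
```

```bash
echo 'LOG+=[[27,248,68,-10,-17,46]]' >> log.py
python3 - <<'E'
from h import *
p,Rc=cmd()
go(CAPT+[0,0,300],RD)
E
```

```text
t=14.1 cmd [499.7 -17.2 320.2] meas [500.9 -20.7 320.4] dR [-0.2 -0.   0.7] q [ 0.11  0.01 -0.11  1.24 -0.25 -2.17] F [-0.2  0.8 -0.8] open 54.4 grip 32.3
REL [205.8 133.4  84.8] [-10.  -16.6  45.6] rows 6.22384192523903 6.9205804262361035
```

>>> apply_moves(
  targets=[
    [0.4,206,133,85,-10,-16.6,45.6],
    [0.4,206,133,85,-10,-16.6,45.6],
    [0.4,206,133,85,-10,-16.6,45.6],
    [0.4,206,133,85,-10,-16.6,45.6],
    [0.4,206,133,85,-10,-16.6,45.6],
    [0.4,206,133,85,-10,-16.6,45.6],
    [0.4,206,133,85,-10,-16.6,45.6],
    [0.4,206,133,85,-10,-16.6,45.6],
  ],
)

```text
time: 14.72
position: [541.7, -275.9, 297.2]
tcp_rot: [-0.001, -0.663, 0.749, 0.002]
contact_force: [-0.5, 0.3, -2.1]
opening: 54.0
grasp_force: 32.4
```

```bash
echo 'LOG+=[[206,133,85,-10,-16.6,45.6]]' >> log.py
python3 - <<'E'
from h import *
p,Rc=cmd()
cap('side','s3.png')
go(CAPT+[0,0,90],RD)
E
```

```text
t=14.8 cmd [ 541.2 -272.6  299.9] meas [ 541.5 -274.2  297.9] dR [-0.1 -0.   0.1] q [-0.47  0.38  0.36  1.55 -0.   -1.92] F [-0.5  0.9 -2.6] open 53.9 grip 32.4
REL [  0.    0.4 209.9] [ 0. -0. -0.] rows 5.033712984061704 0.0062890853092654585
```

>>> apply_moves(
  targets=[
    [0.4,0,0,40,0,0,0],
    [0.4,0,0,80,0,0,0],
    [0.4,0,0,120,0,0,0],
    [0.4,0,0,160,0,0,0],
    [0.4,0,0,200,0,0,0],
    [0.4,0,0,230,0,0,0],
    [0.4,0,0,250,0,0,0],
    [0.4,0,0,250,0,0,0],
  ],
)

```text
time: 15.43
position: [538.5, -269.4, 46.3]
tcp_rot: [-0.002, -0.668, 0.744, 0.002]
contact_force: [-0.9, 0.7, -1.1]
opening: 54.2
grasp_force: 32.3
```

>>> apply_moves(
  targets=[
    [0.4,0,0,4,0,0,0],
    [0.4,0,0,8,0,0,0],
    [0.4,0,0,12,0,0,0],
    [0.4,0,0,14,0,0,0],
    [0.4,0,0,16,0,0,0],
    [0.4,0,0,17,0,0,0],
    [0.4,0,0,18,0,0,0],
    [0.4,0,0,18,0,0,0],
  ],
)

```text
time: 16.1
position: [540.9, -273.0, 32.0]
tcp_rot: [-0.0, -0.666, 0.746, -0.0]
contact_force: [-0.2, -0.5, -0.5]
opening: 54.2
grasp_force: 32.4
```

```bash
echo 'LOG+=[[0,0,268,0,0,0]]' >> log.py
python3 - <<'E'
from h import *
p,Rc=cmd()
go(CAPT+[0,0,28],RD)
c=cap('side');print([proj(c,CAPT+[0,0,z]) for z in (3,65)])
x,y=proj(c,CAPT+[0,0,30]);x,y=int(x),int(y)
cv2.imwrite('pics/p1.png',cv2.resize(c['image'][y-50:y+50,x-65:x+65,::-1],(780,600),interpolation=cv2.INTER_CUBIC))
E
```

```text
t=16.1 cmd [ 541.1 -272.8   31.9] meas [ 540.9 -273.    32. ] dR [0. 0. 0.] q [-0.47  0.5  -0.15  0.92 -0.   -1.92] F [-0.2 -0.5 -0.5] open 54.2 grip 32.4
REL [-0.   0.4  3.9] [ 0. -0. -0.] rows 0.09415395015384502 0.0062890853092654585
[(np.float64(302.73481891023835), np.float64(305.50876225131725)), (np.float64(304.2377455907699), np.float64(280.80605160837143))]
```

View pics/p1.png

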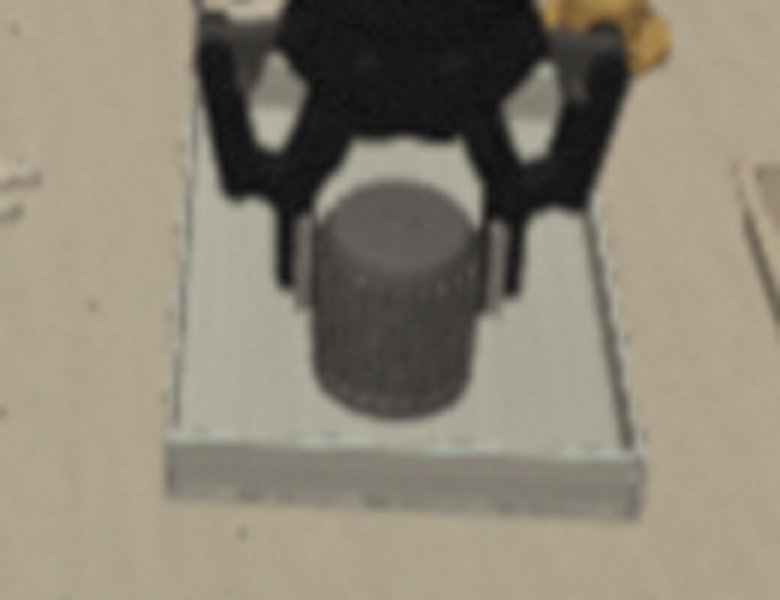

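The cap is upright in the gripper, centred between the tray walls at about (395,300). I'll ease it down the last few millimetres.

>>> apply_moves(
  targets=[
    [0.4,0,0,1,0,0,0],
    [0.4,0,0,2,0,0,0],
    [0.4,0,0,3,0,0,0],
    [0.4,0,0,3,0,0,0],
  ],
)

```text
time: 16.48
position: [540.8, -272.8, 28.7]
tcp_rot: [-0.0, -0.666, 0.746, -0.0]
contact_force: [1.3, -0.4, -1.5]
opening: 54.0
grasp_force: 32.4
```

>>> apply_moves(
  targets=[
    [0.4,0,0,0.5,0,0,0],
    [0.4,0,0,1,0,0,0],
    [0.4,0,0,1,0,0,0],
  ],
)

```text
time: 16.73
position: [540.8, -272.9, 27.8]
tcp_rot: [-0.0, -0.666, 0.746, -0.0]
contact_force: [-0.1, 0.3, -0.9]
opening: 54.3
grasp_force: 32.4
```

>>> apply_moves(
  targets=[
    [0.4,0,0,0.5,0,0,0],
    [0.4,0,0,1,0,0,0],
    [0.4,0,0,1,0,0,0],
  ],
)

```text
time: 16.98
position: [541.0, -272.9, 27.1]
tcp_rot: [-0.0, -0.666, 0.746, -0.0]
contact_force: [-1.1, -0.6, 2.6]
opening: 54.4
grasp_force: 32.7
```

>>> apply_moves(
  targets=[
    [0.4,0,0,0.5,0,0,0],
    [0.4,0,0,1,0,0,0],
    [0.4,0,0,1,0,0,0],
  ],
)

```text
time: 17.23
position: [541.0, -272.9, 26.7]
tcp_rot: [-0.0, -0.666, 0.746, -0.001]
contact_force: [-2.8, 1.1, 8.2]
opening: 54.0
grasp_force: 33.2
```

>>> apply_moves(
  targets=[
    [0.6,0,0,-0.5,0,0,0],
    [0.75,0,0,-0.5,0,0,0],
    [0.85,0,0,-0.5,0,0,0],
    [0.85,0,0,-0.5,0,0,0],
    [0.85,0,0,-20,0,0,0],
    [0.85,0,0,-50,0,0,0],
    [0.85,0,0,-85,0,0,0],
    [0.85,0,0,-85,0,0,0],
  ],
)

```text
time: 17.9
position: [543.7, -274.3, 117.0]
tcp_rot: [0.001, -0.666, 0.746, -0.004]
contact_force: [1.5, -0.6, 0.3]
opening: 72.6
grasp_force: 0.0
```

```bash
echo 'LOG+=[[0,0,-79,0,0,0]]' >> log.py
python3 - <<'E'
from h import *
p,Rc=cmd()
Rf,ax,M=setup(mx=MX)
Rs=align(RD,-ax)
P=M+75*ax+[0,0,30]
go((p+P)/2+[0,0,190],RD*R.from_rotvec((RD.inv()*Rs).as_rotvec()/2))
go(P,Rs)
E
```

```text
t=17.9 cmd [ 541.1 -272.7  110.9] meas [ 543.7 -274.3  117. ] dR [0.5 0.2 0. ] q [-0.47  0.43 -0.03  1.1  -0.   -1.92] F [ 1.5 -0.6  0.3] open 72.6 grip 0.0
REL [-249.6   71.6 -258.4] [17.1  3.6 -0. ] rows 8.784931983951553 2.4448581781198
t=17.9 cmd [ 541.1 -272.7  110.9] meas [ 543.7 -274.3  117. ] dR [0.5 0.2 0. ] q [-0.47  0.43 -0.03  1.1  -0.   -1.92] F [ 1.5 -0.6  0.3] open 72.6 grip 0.0
REL [-499.4  143.2 -136.9] [34.3  7.2  0. ] rows 12.883567100391668 4.888988202126325
```

>>> apply_moves(
  targets=[
    [0.85,0,0,-40,0,0,0],
    [0.85,0,0,-80,0,0,0],
    [0.85,-200,58,-170,17,3.6,0],
    [0.85,-200,58,-170,17,3.6,0],
    [0.85,-200,58,-170,17,3.6,0],
    [0.85,-200,58,-170,17,3.6,0],
    [0.85,-200,58,-170,17,3.6,0],
    [0.85,-200,58,-170,17,3.6,0],
  ],
)

```text
time: 18.57
position: [505.1, -64.6, 283.1]
tcp_rot: [0.076, -0.658, 0.737, -0.132]
contact_force: [0.4, 0.2, 0.0]
opening: 72.7
grasp_force: 0.0
```

```bash
echo 'LOG+=[[-200,58,-170,17,3.6,0]]' >> log.py
python3 - <<'E'
from h import *
p,Rc=cmd()
Rf,ax,M=setup(mx=MX)
go(M+75*ax+[0,0,30],align(Rc,-ax))
E
```

```text
t=18.6 cmd [506.2 -67.3 280.8] meas [505.1 -64.6 283.1] dR [ 0.2 -0.1 -0. ] q [-0.09 -0.03 -0.24  1.06 -0.07 -1.55] F [0.4 0.2 0. ] open 72.7 grip 0.0
REL [-300.1   88.4  -11.8] [17.3  3.6 -0. ] rows 7.506949104995655 2.462044492798405
```

>>> apply_moves(
  targets=[
    [0.85,-300,88,-12,17.3,3.6,0],
    [0.85,-300,88,-12,17.3,3.6,0],
    [0.85,-300,88,-12,17.3,3.6,0],
    [0.85,-300,88,-12,17.3,3.6,0],
    [0.85,-300,88,-12,17.3,3.6,0],
    [0.85,-300,88,-12,17.3,3.6,0],
    [0.85,-300,88,-12,17.3,3.6,0],
    [0.85,-300,88,-12,17.3,3.6,0],
  ],
)

```text
time: 19.23
position: [454.8, 242.6, 247.6]
tcp_rot: [0.15, -0.635, 0.711, -0.261]
contact_force: [0.9, -0.2, -0.1]
opening: 72.8
grasp_force: 0.0
```

```bash
echo 'LOG+=[[-300,88,-12,17.3,3.6,0]]' >> log.py
python3 - <<'E'
from h import *
p,Rc=cmd()
Rf,ax,M=setup(mx=MX)
go(M+40*ax,align(Rc,-ax))
E
```

```text
t=19.2 cmd [455.8 239.7 247.8] meas [454.8 242.6 247.6] dR [ 0.1 -0.1 -0. ] q [ 0.8   0.   -0.41  0.86 -0.54 -0.74] F [ 0.9 -0.2 -0.1] open 72.8 grip 0.0
REL [-3.7 17.3 59.7] [-0. -0. -0.] rows 1.492010833473787 0.006146820122238918
```

>>> apply_moves(
  targets=[
    [0.85,-3.7,17.3,30,0,0,0],
    [0.85,-3.7,17.3,60,0,0,0],
    [0.85,-3.7,17.3,70,0,0,0],
    [0.85,-3.7,17.3,80,0,0,0],
    [0.85,-3.7,17.3,88,0,0,0],
    [0.85,-3.7,17.3,95,0,0,0],
    [0.85,-3.7,17.3,98,0,0,0],
    [0.85,-3.7,17.3,98,0,0,0],
  ],
)

```text
time: 19.9
position: [495.4, 226.1, 157.0]
tcp_rot: [0.149, -0.635, 0.712, -0.261]
contact_force: [-0.9, -0.6, -0.0]
opening: 72.9
grasp_force: 0.0
```

```bash
echo 'LOG+=[[-3.7,17.3,98,0,0,0]]' >> log.py
python3 - <<'E'
from h import *
p,Rc=cmd()
Rf,ax,M=setup(mx=MX)
go(M+2*ax,align(Rc,-ax))
E
```

```text
t=19.9 cmd [495.4 226.5 157.4] meas [495.4 226.1 157. ] dR [-0.  0.  0.] q [ 0.71  0.1  -0.56  0.56 -0.52 -0.84] F [-0.9 -0.6 -0. ] open 72.9 grip 0.0
REL [ 0.   0.  -0.3] [-0. -0. -0.] rows 0.008287155431327707 0.006146820122238918
```

>>> apply_moves(
  targets=[
    [0.5,0,0,0,0,0,0],
    [0.35,0,0,0,0,0,0],
    [0.25,0,0,0,0,0,0],
    [0.2,0,0,0,0,0,0],
    [0.2,0,0,0,0,0,0],
    [0.2,0,0,0,0,0,0],
    [0.2,0,0,0,0,0,0],
    [0.2,0,0,0,0,0,0],
  ],
  squeeze=25,
)

```text
time: 20.57
position: [495.3, 226.8, 157.7]
tcp_rot: [0.15, -0.635, 0.711, -0.261]
contact_force: [-4.8, 0.4, 5.3]
opening: 26.9
grasp_force: 24.5
```

>>> apply_moves(
  targets=[
    [0.2,0,0,-2,0,0,0],
    [0.2,0,0,-4,0,0,0],
    [0.2,0,0,-6,0,0,0],
    [0.2,0,0,-8,0,0,0],
    [0.2,0,0,-8,0,0,0],
  ],
)

```text
time: 20.98
position: [491.0, 228.0, 164.2]
tcp_rot: [0.15, -0.635, 0.711, -0.261]
contact_force: [0.4, 0.4, -1.2]
opening: 27.1
grasp_force: 24.6
```

```bash
echo 'LOG+=[[0,0,-8,0,0,0]]' >> log.py
python3 - <<'E'
from h import *
show()
E
```

```text
F tool [-0.6  0.4  1.1] Tq tool [-0.63 -0.11 -0.03]
t=21.0 cmd [491.1 228.  163.9] meas [491.  228.  164.2] dR [ 0. -0.  0.] q [ 0.72  0.09 -0.55  0.58 -0.52 -0.83] F [ 0.4  0.4 -1.2] open 27.1 grip 24.6
REL [ 0.   0.  15.7] [-0. -0. -0.] rows 0.37542769631852296 0.006146820122238918
meas-cmd tool [ 0.  -0.1 -0.3]
```

>>> apply_moves(
  targets=[
    [0.2,0,0,-8,0,0,0],
    [0.2,0,0,-16,0,0,0],
    [0.2,0,0,-24,0,0,0],
    [0.2,0,0,-32,0,0,0],
    [0.2,0,0,-40,0,0,0],
    [0.2,0,0,-45,0,0,0],
    [0.2,0,0,-45,0,0,0],
  ],
)

```text
time: 21.57
position: [466.4, 236.8, 202.1]
tcp_rot: [0.151, -0.635, 0.711, -0.261]
contact_force: [0.5, 0.4, -0.4]
opening: 26.9
grasp_force: 24.8
```

>>> apply_moves(
  targets=[
    [0.2,0,0,-8,0,0,0],
    [0.2,0,0,-16,0,0,0],
    [0.2,0,0,-24,0,0,0],
    [0.2,0,0,-32,0,0,0],
    [0.2,0,0,-41,0,0,0],
    [0.2,0,0,-50,0,0,0],
    [0.2,0,0,-60,0,0,0],
    [0.2,0,0,-60,0,0,0],
  ],
)

```text
time: 22.23
position: [433.5, 247.8, 251.7]
tcp_rot: [0.151, -0.635, 0.711, -0.261]
contact_force: [0.5, -0.1, -0.4]
opening: 27.1
grasp_force: 24.8
```

```bash
echo 'LOG+=[[0,0,-105,0,0,0]]' >> log.py
python3 - <<'E'
from h import *
show()
p,Rc=cmd();go(p+[0,0,90],Rc)
E
```

```text
F tool [-0.1 -0.2  0.6] Tq tool [-0.62 -0.16 -0.01]
t=22.2 cmd [433.9 247.  249.9] meas [433.5 247.8 251.7] dR [ 0.1 -0.1  0. ] q [ 0.85 -0.01 -0.41  0.9  -0.56 -0.68] F [ 0.5 -0.1 -0.4] open 27.1 grip 24.8
REL [  0.    0.  120.7] [-0. -0. -0.] rows 2.893412882318805 0.006146820122238918
meas-cmd tool [-0.5 -0.7 -1.8]
t=22.2 cmd [433.9 247.  249.9] meas [433.5 247.8 251.7] dR [ 0.1 -0.1  0. ] q [ 0.85 -0.01 -0.41  0.9  -0.56 -0.68] F [ 0.5 -0.1 -0.4] open 27.1 grip 24.8
REL [ 10.7 -50.6 -73.7] [0. 0. 0.] rows 2.1582733812949635 0.0
```

>>> apply_moves(
  targets=[
    [0.2,4,-19,-28,0,0,0],
    [0.2,7.5,-35,-51,0,0,0],
    [0.2,11,-51,-74,0,0,0],
    [0.2,11,-51,-74,0,0,0],
  ],
  squeeze=35,
)

```text
time: 22.57
position: [435.4, 248.0, 345.9]
tcp_rot: [0.153, -0.634, 0.712, -0.261]
contact_force: [1.4, 1.4, -0.4]
opening: 26.3
grasp_force: 36.7
```

```bash
echo 'LOG+=[[11,-51,-74,0,0,0]]' >> log.py
python3 - <<'E'
from h import *
go(SCT+[0,0,310],RD)
E
```

```text
t=22.6 cmd [434.  246.7 340.4] meas [435.4 248.  345.9] dR [ 0.3 -0.3  0.2] q [ 0.85 -0.05 -0.21  1.14 -0.56 -0.69] F [ 1.4  1.4 -0.4] open 26.3 grip 36.7
REL [ 399.2 -103.9  166.3] [-34.3  -7.2   0. ] rows 10.666699777659524 4.894190198101711
```

>>> apply_moves(
  targets=[
    [0.2,200,-52,83,-17,-3.6,0],
    [0.2,200,-52,83,-17,-3.6,0],
    [0.2,200,-52,83,-17,-3.6,0],
    [0.2,200,-52,83,-17,-3.6,0],
    [0.2,200,-52,83,-17,-3.6,0],
    [0.2,200,-52,83,-17,-3.6,0],
    [0.2,200,-52,83,-17,-3.6,0],
  ],
)

```text
time: 23.15
position: [493.1, 26.0, 324.6]
tcp_rot: [0.075, -0.656, 0.739, -0.134]
contact_force: [0.3, 0.9, -0.1]
opening: 26.4
grasp_force: 36.5
```

```bash
echo 'LOG+=[[200,-52,83,-17,-3.6,0]]' >> log.py
python3 - <<'E'
from h import *
go(SCT+[0,0,310],RD)
E
```

```text
t=23.1 cmd [492.5  32.4 325.4] meas [493.1  26.  324.6] dR [-0.   0.3  0.4] q [ 0.14 -0.04 -0.15  1.19 -0.14 -1.33] F [ 0.3  0.9 -0.1] open 26.4 grip 36.5
REL [203.5 -72.1  52.1] [-17.3  -3.6   0. ] rows 5.32630565116862 2.4672364412775583
```

>>> apply_moves(
  targets=[
    [0.2,203,-72,52,-17.3,-3.6,0],
    [0.2,203,-72,52,-17.3,-3.6,0],
    [0.2,203,-72,52,-17.3,-3.6,0],
    [0.2,203,-72,52,-17.3,-3.6,0],
    [0.2,203,-72,52,-17.3,-3.6,0],
    [0.2,203,-72,52,-17.3,-3.6,0],
    [0.2,203,-72,52,-17.3,-3.6,0],
    [0.2,203,-72,52,-17.3,-3.6,0],
  ],
)

```text
time: 23.82
position: [550.7, -181.1, 309.0]
tcp_rot: [-0.001, -0.665, 0.747, 0.001]
contact_force: [0.2, 0.8, 0.1]
opening: 26.7
grasp_force: 36.6
```

```bash
echo 'LOG+=[[203,-72,52,-17.3,-3.6,0]]' >> log.py
python3 - <<'E'
from h import *
go(SCT+[0,0,110],RD)
c=cap('side');p,Rc=st()[1:]
x,y=map(int,proj(c,p-[0,0,50]));cv2.imwrite('pics/p2.png',cv2.resize(c['image'][y-60:y+120,x-75:x+75,::-1],(500,600),interpolation=cv2.INTER_CUBIC))
E
```

```text
t=23.8 cmd [ 551.  -180.8  310. ] meas [ 550.7 -181.1  309. ] dR [-0.1 -0.   0.1] q [-0.32  0.33  0.31  1.55 -0.   -1.77] F [0.2 0.8 0.1] open 26.7 grip 36.6
REL [  0.4  -0.2 200. ] [ 0. -0.  0.] rows 4.795680845868388 0.0071218335177741735
```

>>> apply_moves(
  targets=[
    [0.2,0.4,-0.2,35,0,0,0],
    [0.2,0.4,-0.2,70,0,0,0],
    [0.2,0.4,-0.2,105,0,0,0],
    [0.2,0.4,-0.2,140,0,0,0],
    [0.2,0.4,-0.2,170,0,0,0],
    [0.2,0.4,-0.2,190,0,0,0],
    [0.2,0.4,-0.2,200,0,0,0],
    [0.2,0.4,-0.2,200,0,0,0],
  ],
)

```text
time: 24.53
position: [549.7, -179.5, 108.7]
tcp_rot: [-0.001, -0.667, 0.745, 0.001]
contact_force: [-0.1, 0.5, -1.4]
opening: 26.4
grasp_force: 36.7
```

>>> apply_moves(
  targets=[
    [0.2,0,0,3,0,0,0],
    [0.2,0,0,6,0,0,0],
    [0.2,0,0,9,0,0,0],
    [0.2,0,0,11,0,0,0],
    [0.2,0,0,12,0,0,0],
    [0.2,0,0,12,0,0,0],
  ],
)

```text
time: 25.03
position: [551.0, -181.6, 98.1]
tcp_rot: [-0.0, -0.666, 0.746, -0.0]
contact_force: [-0.7, -0.4, -1.1]
opening: 26.8
grasp_force: 36.7
```

```bash
echo 'LOG+=[[0.4,-.2,212,0,0,0]]' >> log.py
python3 - <<'E'
from h import *
go(SCT+[0,0,93],RD)
c=cap('side')
x,y=map(int,proj(c,TC+[0,0,50]));cv2.imwrite('pics/p3.png',cv2.resize(c['image'][y-70:y+80,x-80:x+80,::-1],(640,600),interpolation=cv2.INTER_CUBIC))
E
```

```text
t=25.0 cmd [ 551.1 -181.3   98. ] meas [ 551.  -181.6   98.1] dR [0. 0. 0.] q [-0.32  0.4  -0.12  1.04 -0.   -1.77] F [-0.7 -0.4 -1.1] open 26.8 grip 36.7
REL [-0.1  0.   5. ] [ 0. -0.  0.] rows 0.11942145913715844 0.0071218335177741735
```

View pics/p3.png

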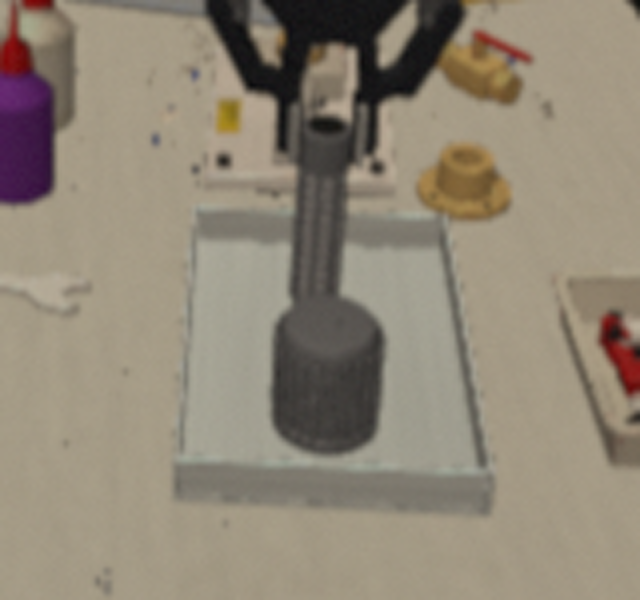

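The cap stands upright at (328,370) in the crop. The screen hangs from (328,130) to (318,295), and that slope matches the camera's projected vertical. I'll lower it the last bit.

>>> apply_moves(
  targets=[
    [0.2,0,0,1,0,0,0],
    [0.2,0,0,2,0,0,0],
    [0.2,0,0,3,0,0,0],
    [0.2,0,0,3,0,0,0],
  ],
)

```text
time: 25.42
position: [550.8, -181.4, 94.8]
tcp_rot: [-0.001, -0.666, 0.746, -0.0]
contact_force: [0.3, -0.1, -1.0]
opening: 26.4
grasp_force: 36.7
```

>>> apply_moves(
  targets=[
    [0.2,0,0,0.5,0,0,0],
    [0.2,0,0,1,0,0,0],
    [0.2,0,0,1,0,0,0],
  ],
)

```text
time: 25.67
position: [550.9, -181.4, 93.9]
tcp_rot: [-0.0, -0.666, 0.746, -0.0]
contact_force: [0.3, -0.6, -1.0]
opening: 26.6
grasp_force: 36.7
```

>>> apply_moves(
  targets=[
    [0.2,0,0,0.5,0,0,0],
    [0.2,0,0,1,0,0,0],
    [0.2,0,0,1,0,0,0],
  ],
)

```text
time: 25.92
position: [550.9, -181.4, 92.9]
tcp_rot: [-0.0, -0.666, 0.746, -0.0]
contact_force: [-0.3, 0.5, -1.1]
opening: 27.2
grasp_force: 36.7
```

>>> apply_moves(
  targets=[
    [0.2,0,0,0.5,0,0,0],
    [0.2,0,0,1,0,0,0],
    [0.2,0,0,1,0,0,0],
  ],
)

```text
time: 26.17
position: [551.0, -181.5, 92.3]
tcp_rot: [-0.0, -0.666, 0.746, -0.0]
contact_force: [-1.0, -0.7, 2.6]
opening: 26.7
grasp_force: 37.0
```

>>> apply_moves(
  targets=[
    [0.2,0,0,0.5,0,0,0],
    [0.2,0,0,1,0,0,0],
    [0.2,0,0,1,0,0,0],
  ],
)

```text
time: 26.42
position: [551.2, -181.7, 92.2]
tcp_rot: [-0.0, -0.666, 0.746, -0.001]
contact_force: [-2.2, 0.7, 11.1]
opening: 26.5
grasp_force: 38.1
```

>>> apply_moves(
  targets=[
    [0.2,0,0,-0.8,0,0,0],
    [0.2,0,0,-0.8,0,0,0],
    [0.34,0,0,-0.8,0,0,0],
    [0.38,0,0,-0.8,0,0,0],
    [0.45,0,0,-0.8,0,0,0],
    [0.55,0,0,-0.8,0,0,0],
    [0.7,0,0,-0.8,0,0,0],
    [0.7,0,0,-0.8,0,0,0],
  ],
)

```text
time: 27.08
position: [550.9, -181.4, 91.7]
tcp_rot: [-0.0, -0.666, 0.746, -0.0]
contact_force: [-0.2, -0.2, 0.2]
opening: 59.3
grasp_force: 0.0
```

>>> apply_moves(
  targets=[
    [0.7,0,0,-8,0,0,0],
    [0.7,0,0,-16,0,0,0],
    [0.7,0,0,-28,0,0,0],
    [0.7,0,0,-45,0,0,0],
    [0.7,0,0,-70,0,0,0],
    [0.7,0,0,-100,0,0,0],
    [0.7,0,0,-130,0,0,0],
    [0.7,0,0,-130,0,0,0],
  ],
)

```text
time: 27.75
position: [553.2, -182.0, 228.7]
tcp_rot: [0.002, -0.666, 0.746, -0.004]
contact_force: [0.8, 0.4, -0.4]
opening: 59.8
grasp_force: 0.0
```

```bash
python3 - <<'E'
from h import *
c=cap('side')['image'].astype(int);old=cv2.imread('pics/p3.png')
C=camera('side');im=C['image']
def prof(P,z):
    x,y=proj(C,P+[0,0,z]);x,y=int(round(x)),int(round(y));r=cv2.cvtColor(im,cv2.COLOR_RGB2GRAY)[y,x-14:x+15];print(z,(x,y),r.tolist())
for z in(75,90,100,110): prof(SCT,z)
prof(CAPT,40)
t=camera('top');g=cv2.cvtColor(t['image'],cv2.COLOR_RGB2GRAY)
for P,z in((SCT,113),(CAPT,65)): 
    x,y=map(lambda v:int(round(v)),proj(t,P+[0,0,z]));print('top',(x,y),g[y,x-16:x+17].tolist(),t['image'][y,x])
m=cv2.inRange(cv2.cvtColor(t['image'],cv2.COLOR_RGB2HSV)[200:232,232:262],(0,150,40),(10,255,255))
print('bottle red centroid',np.argwhere(m).mean(0)[::-1]+[232,200])
t0=cv2.imread('pics/top0.png')[:,:,::-1];m=cv2.inRange(cv2.cvtColor(t0.copy(),cv2.COLOR_RGB2HSV)[200:232,232:262],(0,150,40),(10,255,255))
print('before',np.argwhere(m).mean(0)[::-1]+[232,200]);print(st()[0]['contact_force'],st()[0]['time'],st()[1])
E
```

```text
75 (302, 250) [125, 118, 97, 103, 125, 133, 123, 95, 73, 72, 87, 87, 73, 73, 86, 85, 72, 64, 66, 75, 92, 106, 112, 113, 114, 117, 118, 119, 123]
90 (303, 244) [158, 156, 154, 155, 155, 153, 140, 86, 58, 61, 63, 63, 63, 61, 59, 55, 55, 52, 60, 102, 152, 164, 162, 162, 151, 110, 64, 53, 83]
100 (303, 240) [148, 128, 118, 115, 108, 108, 102, 70, 59, 62, 65, 65, 66, 64, 65, 63, 60, 55, 55, 95, 152, 163, 160, 164, 164, 161, 157, 157, 160]
110 (303, 236) [152, 135, 122, 112, 104, 111, 106, 88, 70, 51, 33, 25, 21, 23, 24, 21, 22, 39, 70, 112, 153, 160, 161, 160, 162, 160, 161, 162, 161]
40 (304, 291) [95, 63, 63, 60, 64, 66, 66, 68, 70, 70, 73, 74, 75, 77, 78, 78, 76, 72, 70, 67, 65, 61, 60, 60, 63, 57, 62, 84, 126]
top (337, 153) [150, 152, 150, 155, 156, 140, 131, 109, 72, 34, 45, 91, 45, 22, 18, 19, 24, 20, 23, 15, 61, 109, 148, 153, 156, 129, 51, 3, 18, 27, 26, 20, 9] [23 24 24]
top (369, 161) [25, 30, 28, 22, 31, 98, 101, 100, 101, 86, 58, 71, 95, 99, 84, 87, 96, 94, 88, 93, 94, 95, 95, 95, 63, 24, 20, 25, 25, 24, 25, 26, 27] [100  95  90]
bottle red centroid [245.81632653 215.91836735]
before [245.62790698 216.13953488]
[ 0.09422567 -0.14158624  0.16762871] 27.9 [ 551.11251277 -181.38738603  222.50748226]
```

The screen and cap stand where predicted, the bottle hasn't moved, and the gripper is clear.

```bash
python3 -c "
from station import order
print(order.finish_job())"
```

```text
the job is handed in; nothing more can be done
None
```

The job is handed in after about 28 s: the cap stands rim-down in the tray, the screen stands upright beside it, and the bottle has not moved; the hand-in returned no verdict.

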